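# Lock off the battery handle: cap home, back a quarter turn, hold

## Task

Lift the clear dust hood off the battery handle and stand it upright on the round blue mat, wholly on the mat, and let go of it. Then screw the handle's knurled end cap down (clockwise from above) until it bottoms out, and back it off a quarter turn so that the battery contact opens. Finish holding the cap there, still gripped between the fingers, do not let go of it, and leave everything else on the desk where it is.

Things in the scene. Friction and masses are not known exactly. Their poses are not given: they have to be found in the camera images.
- holder: White holder block, 130 (x) x 120 (y) x 40 mm high, fixed to the desk, carrying an upright black battery handle, 32 mm diameter, on the block's centre line, up to a shoulder 108 mm above the desk. Origin: centre of the block's underside, on the handle's axis; z up. Its place and yaw vary. A red dot on the block's top at -x of its frame and a green dot at -y, both 52 mm from the axis.
- cap: Knurled aluminium end cap on the handle, a 38 mm diameter, 28 mm high cylinder that is already started on the thread and cannot come off. Origin: centre of its underside, on the axis; 108 mm above the desk when bottomed, 6 mm higher for each turn backed off. A red stripe on its top and side points to its own -x: to the red dot when bottomed, to the green dot a quarter turn back. It stands free for gripping from above by its sides once the hood is off.
- cap_top (a point): Centre of the cap's top face, 28 mm above its underside.
- cap_turn (a joint): Turn of the cap in rad: 0 bottomed out (a hard stop), growing as it is unscrewed (counter-clockwise from above), so 1.57 is a quarter turn backed off. Starts between 1.9 and 3.1 and stays where it is left; it turns with a light drag of about 0.06 N m until the stop.
- hood: Clear plastic dust hood, an upside-down cup over the handle and cap, 76 mm diameter at its rim and 72 mm at the top, 110 mm high, inside diameter at least 66 mm, with a blue grip knob on top, 24 mm diameter and 30 mm high (110 to 140 mm above its rim). About 120 g. Origin: centre of the rim's plane; z up. It starts standing on the holder block, rim 40 mm above the desk, up to 6 mm off the handle's axis each way; it must rise 100 mm to clear the cap.
- mat: Round blue mat, 150 mm diameter, 4 mm thick, fixed to the desk. Origin: centre of its underside.
- case: Black spectacles case, 60 x 160 x 36 mm, lying; bystander. Origin: centre of its underside.
- spectacles: Folded spectacles standing on their rims, 25 x 120 x 38 mm; bystander. Origin: underside.
- driver: Small screwdriver with orange handle, 130 mm long, lying; bystander. Origin: underside.
- spray: White spray bottle with green band, 64 mm diameter, 195 mm high; bystander. Origin: centre of its underside.
- pump: White pump bottle with yellow band, 56 mm diameter, 142 mm high; bystander. Origin: centre of its underside.
- lens_pot: Grey pot with a red-rimmed lens in its top, 50 x 50 x 32 mm; bystander. Origin: centre of its underside.

How it is judged:
On the way, in this order (a step that is already met when the one before it is completed fails the run):
1. the hood stands upright on the mat, released (horizontal distance between hood and mat below 0.042 m and height (world z) of hood below 0.01 m and angle between hood's own z axis and vertical below 0.1 rad and contact force between hood and the fingers below 0.2 N), for 0.2 s.
2. the cap is screwed down until it bottoms out (value of joint cap_turn below 0.08 rad), for 0.1 s.
At the end, for the whole second after the job is handed in: The cap rests a quarter turn (90 degrees, give or take 16) back from its stop, gripped between the fingers with more than 4 N and not turning; the hood stands upright on the mat, its centre within 42 mm of the mat's (value of joint cap_turn between 1.29 and 1.85 rad and contact force between cap and the fingers above 4 N and horizontal distance between the grasp point and cap below 0.016 m and not (velocity of joint cap_turn above 0.1 rad/s) and velocity of joint cap_turn above -0.1 rad/s and horizontal distance between hood and mat below 0.042 m and height (world z) of hood below 0.01 m and angle between hood's own z axis and vertical below 0.1 rad); the arm keeps its last pose, push and grip.
It fails at once if a bystander is shifted by more than 30 mm (distance of any of case, spectacles, driver, spray, pump, lens_pot from where it was at the start of the episode above 0.03 m).
It also fails if it takes over 58 s, if anything falls off the work surface, if the arm or the gripper's body presses on something with over 40 N, if the wrist force passes 120 N, or if a joint passes its speed limit or range.

## Robot

A 6-joint arm with a two-finger parallel gripper is mounted at the origin on the work surface. World frame = base frame: x ahead of the robot, y to its left, z up, the work surface at z = 0. Lengths are in m, angles in rad, forces in N, time in s.
With the tool pointing down it reaches from about 0.3 to 0.775 m from the base axis. Payload 14.6 kg.
Tool frame: the origin (TCP) lies between the finger pads; the fingertips stand 25 mm ahead of it and the grasp point (between the pads) lies 6 mm ahead of it; y points along the fingers, z is the direction in which the jaws open and shut, and the axes are right-handed (so a half turn about y gives the same grasp; the last joint's range is limited). The gripper opens to 94 mm and grips with 3 to 60 N. Pads are 16 mm wide; open, the fingers measure 119 mm over their backs; the gripper's body (75 mm by 177 mm) begins 78 mm behind the grasp point.
Start: joints at [-1.269, 0.3, 1.521, -0, 1.321, -0.067], TCP at [0.198, -0.513, 0.23] pointing down, gripper open.
Joint ranges: [-3.03, 3.03], [-0.79, 2.21], [0.23, 2.52], [-1.04, 4.18], [0, 3.07], [-2.55, 2.55]. Speed limits (rad/s): [2.22, 2.22, 2.57, 3.14, 3.14, 3.14].

## Interface

Orientations are given as a unit quaternion [w, x, y, z].
In Python, from bench import arm gives the robot as it stands.
- The arm moves only by the shell command python3 -m crank 'ROWS' [OPENING] [FORCE]. ROWS is JSON, a list that holds one entry, the list of rows, each a list of 4 numbers: the shift along the tool's x, y, z in m, then the turn about the tool's y in rad. A call has exactly 10 rows; each row shifts and turns the pose as measured when the row begins, along the tool's axes as they then stand; what a row does not reach is not made up. A row lasts 1/10 s, in which the tool goes at most 50 mm and 8.59 degrees, less where a joint would pass 70% of its speed; a pose out of reach is approached as far as the arm can. A call with a gripper value outside its range is refused whole. OPENING is the closure, from 0 (fully open) to 1 (shut), set as the call begins (- or left out, the last holds). The fingers move at their own pace and stop on an object; FORCE is the grip in N (left out, the last holds). Time passes only in rows, so rows that do not move let the fingers close, or fill a call up. It gives the time, the measured TCP pose, the force and the opening at its end, in the units of the state.
- arm.observe(): the state, without advancing time (a new reading comes with each control period).
- arm.capture(name): name is "scene" or "top" or "wrist"; returns (picture, depth): 420x560x3 uint8, blue, green, red; 420x560 float32, m along the optical axis (not along the pixel's ray), 0 where there is no reading.
- arm.camera_params(name): a dict with "camera_matrix" (3x3 intrinsics, pixels), "D" ([k1, k2, p1, p2, k3] as OpenCV has them; the pictures are not rectified), "rvec" (rotation vector, rad) and "tvec" (3), from world to camera coordinates, as OpenCV has them. Camera axes: x right, y down, z forward; pixel columns grow to the right and rows downward; lengths in m; the calibration is good to about 2 mm. A picture is of the moment at which its call begins: read the wrist's pose just before it. camera_params takes no time and is no camera call; for the wrist camera it gives the pose at the moment of the call.
- arm.close_job(): hands the job in, once; it reports no verdict.
The state is a dict: "time_s": time; "joints": joint angles; "dq": joint speeds; "effort": joint torques, N m; "position": TCP position; "tcp_rot": TCP orientation; "contact_force": force on the tool from outside, world axes, zero at the start; "torque": the same for the moment, N m; "width": finger opening in m.
Only numpy, scipy, OpenCV 4.12 (cv2) and the standard library are available. Lean on these libraries where they do the work, as an engineer would, in place of code of your own. Each camera call takes 0.05 s, during which the arm holds its last target.

## Working session

There is one attempt and no reset: what is moved stays moved. The work goes in short steps, Python scripts to look and compute and a shell command to move; the robot and the scene stay as the last step left them, time stands still between calls to the robot, and variables do not carry over. Pictures are saved under pics/ and viewed, and the job is handed in when it is done.

```bash
ls; mkdir -p pics; cat > h.py <<'E'
import numpy as np, cv2
from bench import arm
from scipy.spatial.transform import Rotation as R
def snap(n,f):
    p=arm.camera_params(n); im,d=arm.capture(n); cv2.imwrite(f'pics/{f}.png',im); np.savez(f'pics/{f}.npz',im=im,d=d,K=p['camera_matrix'],D=p['D'],r=p['rvec'],t=p['tvec']); return im,d
def load(f):
    return np.load(f'pics/{f}.npz')
def ray(z,uv):
    n=cv2.undistortPoints(np.array(uv,float).reshape(-1,1,2),z['K'].astype(float),np.array(z['D'],float)).reshape(-1,2)
    Rm=cv2.Rodrigues(np.array(z['r'],float))[0]; t=np.array(z['t'],float).ravel()
    c=-Rm.T@t; dd=np.c_[n,np.ones(len(n))]@Rm
    return c,dd
def onz(z,uv,h):
    c,d=ray(z,uv); s=(h-c[2])/d[:,2]; return c+d*s[:,None]
def bydepth(z,uv):
    c,d=ray(z,uv); uv=np.round(np.array(uv)).astype(int).reshape(-1,2); return c+d*z['d'][uv[:,1],uv[:,0]][:,None]
def st():
    s=arm.observe(); m=R.from_quat(np.roll(s['tcp_rot'],-1)).as_matrix()
    print('t',s['time_s'],'p',np.round(s['position'],4),'w',round(s['width'],4),'F',np.round(s['contact_force'],1),'j',np.round(s['joints'],3)); print(np.round(m,3)); return s,m
E
python3 - <<'E'
from h import *
st(); snap('scene','s0'); snap('top','t0'); snap('wrist','w0')
E
```

```text
pics
t 0.0 p [ 0.1982 -0.5128  0.2299] w 0.0942 F [ 0.5 -0.4 -0.9] j [-1.269  0.3    1.522 -0.     1.321 -0.067]
[[-0.933 -0.     0.361]
 [-0.361  0.001 -0.933]
 [-0.    -1.    -0.001]]
```

View pics/s0.png

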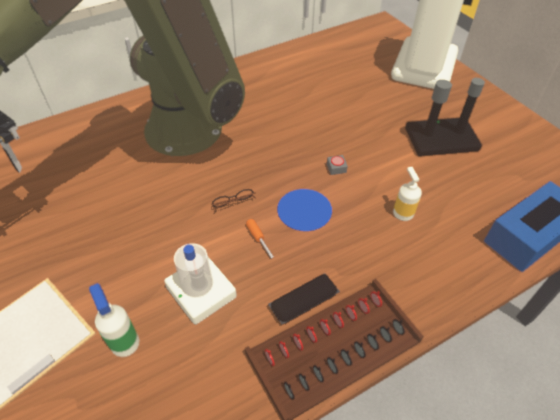

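View pics/t0.png

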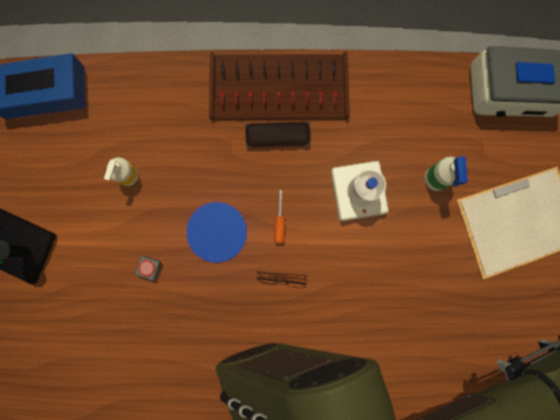

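View pics/w0.png

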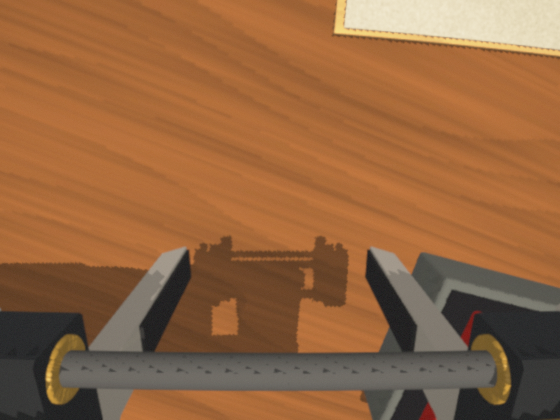

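The top view shows the holder at about (360,192), with the hood's blue knob at (372,183). The mat is at (217,232), the driver at (280,220), the spectacles at (282,278) and the spray at (445,173). Next I'll measure them.

```bash
python3 - <<'E'
from h import *
def blobs(f,lo,hi,box,hs):
    z=load(f); hsv=cv2.cvtColor(z['im'],cv2.COLOR_BGR2HSV); m=cv2.inRange(hsv,lo,hi)
    k=np.zeros_like(m); x0,y0,x1,y1=box; k[y0:y1,x0:x1]=m[y0:y1,x0:x1]
    n,l,s,c=cv2.connectedComponentsWithStats(k)
    for i in range(1,n):
        if s[i,4]>=4: print(f,s[i],np.round(c[i],1),np.round(onz(z,c[i],hs),4), np.round(bydepth(z,c[i]),4)[0])
print('mat');blobs('t0',(100,120,60),(130,255,255),(180,195,255,270),.004);blobs('s0',(100,120,60),(130,255,255),(270,180,340,240),.004)
print('knob');blobs('t0',(100,100,40),(130,255,255),(355,170,390,200),.18);blobs('s0',(100,100,40),(130,255,255),(175,240,205,265),.165)
print('reddot');blobs('t0',(0,120,60),(8,255,255),(325,155,400,225),.04);blobs('t0',(172,120,60),(180,255,255),(325,155,400,225),.04)
print('green');blobs('t0',(40,80,30),(85,255,255),(325,155,400,225),.04);blobs('s0',(40,80,30),(85,255,255),(160,240,240,325),.04)
print('driver');blobs('t0',(3,180,200),(15,255,255),(265,185,295,250),.01)
z=load('t0');im=z['im']
for n,uv,h in [('spray',(432,180),0),('case',(278,134),.036),('specs',(282,277),.03),('lens',(148,268),.03)]: print(n,onz(z,uv,h).round(3))
hsv=cv2.cvtColor(im,cv2.COLOR_BGR2HSV)
m=cv2.inRange(hsv,(0,0,120),(180,110,255)); k=np.zeros_like(m);k[150:230,325:400]=m[150:230,325:400]
cs,_=cv2.findContours(k,0,2);c=max(cs,key=cv2.contourArea);r=cv2.minAreaRect(c);b=cv2.boxPoints(r);print('block',b.round(1),onz(z,b,.04).round(4),onz(z,b,.04).mean(0))
o=[cv2.resize(im[150:230,320:400],(400,400),interpolation=2)]
s=load('s0')['im'];o.append(cv2.resize(s[235:325,155:245],(400,400),interpolation=2))
cv2.imwrite('pics/c0.png',np.hstack(o))
E
```

```text
mat
t0 [ 187  203   59   59 2730] [216.2 231.9] [[0.4773 0.1549 0.004 ]] [0.4771 0.1546 0.0069]
s0 [ 278  190   53   40 1683] [304.2 209.6] [[0.4844 0.1553 0.004 ]] [0.4868 0.1536 0.0074]
knob
t0 [367 178  10  10  72] [371.8 182.6] [[ 0.5709 -0.199   0.18  ]] [ 0.5703 -0.1983  0.1838]
s0 [184 245  10  15 110] [189.  251.7] [[ 0.574  -0.1984  0.165 ]] [ 0.5844 -0.2006  0.1794]
reddot
t0 [363 210   3   3   7] [364.  210.7] [[ 0.5238 -0.2047  0.04  ]] [ 0.5237 -0.2045  0.041 ]
green
s0 [179 295   3   2   5] [179.8 295.4] [[ 0.586  -0.2456  0.04  ]] [ 0.5863 -0.2457  0.0405]
driver
t0 [277 220   5  21  56] [279.  229.6] [[0.4818 0.0006 0.01  ]] [0.4811 0.0007 0.0202]
spray [[ 0.605 -0.388  0.   ]]
case [[0.714 0.001 0.036]]
specs [[ 0.367 -0.006  0.03 ]]
lens [[0.389 0.318 0.03 ]]
block [[329.8 167.5]
 [381.8 158.9]
 [390.7 212.2]
 [338.6 220.9]] [[ 0.6297 -0.1235  0.04  ]
 [ 0.6511 -0.2521  0.04  ]
 [ 0.5198 -0.27    0.04  ]
 [ 0.4996 -0.1426  0.04  ]] [ 0.57504111 -0.1970521   0.04      ]
```

View pics/c0.png

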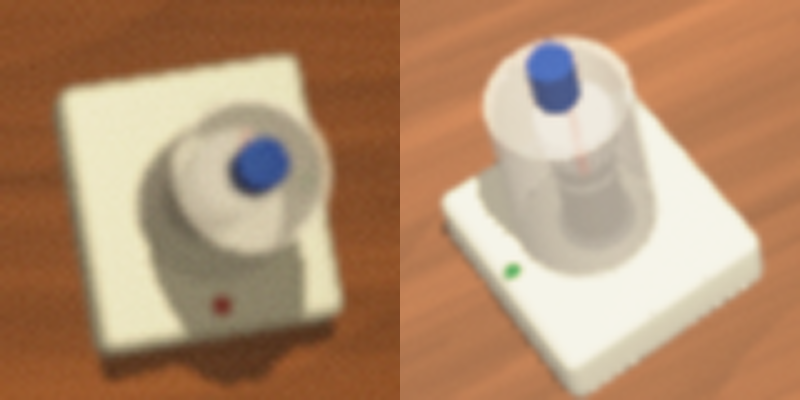

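```bash
python3 -m crank '[[[-0.040,-0.003,-0.0135,0],[-0.040,-0.003,-0.0135,0],[-0.040,-0.003,-0.0135,0],[-0.040,-0.003,-0.0135,0],[-0.040,-0.003,-0.0135,0],[-0.040,-0.003,-0.0135,0],[-0.040,-0.003,-0.0135,0],[-0.040,-0.003,-0.0135,0],[-0.040,-0.003,-0.0135,0],[-0.040,-0.003,-0.0135,0]]]' 0 20; python3 -c "
from h import *
st()"
```

```text
time_s: 1.15
position: [0.531, -0.2347, 0.2589]
tcp_rot: [0.126, -0.128, 0.697, -0.694]
contact_force: [-0.5, 0.1, 0.4]
width: 0.0944
t 1.15 p [ 0.531  -0.2347  0.2589] w 0.0944 F [-0.5  0.1  0.4] j [-0.48   0.352  1.387  0.002  1.408  0.73 ]
[[-0.936 -0.003  0.353]
 [-0.353  0.004 -0.936]
 [ 0.002 -1.    -0.005]]
```

```bash
python3 -m crank '[[[-0.017,0,-0.0065,0],[-0.017,0,-0.0065,0],[-0.017,0,-0.0065,0],[0,0,0,0],[0,0,0,0],[0,0,0,0],[0,0,0,0],[0,0,0,0],[0,0,0,0],[0,0,0,0]]]' 0 20; python3 -c "
from h import *
st();snap('wrist','w1')"
```

```text
time_s: 2.15
position: [0.5749, -0.1946, 0.2577]
tcp_rot: [0.126, -0.129, 0.698, -0.693]
contact_force: [-0.4, 0.1, 0.6]
width: 0.0943
t 2.15 p [ 0.5749 -0.1946  0.2577] w 0.0943 F [-0.4  0.1  0.6] j [-0.388  0.414  1.304  0.003  1.43   0.819]
[[-0.935 -0.005  0.355]
 [-0.355  0.005 -0.935]
 [ 0.003 -1.    -0.006]]
```

View pics/w1.png

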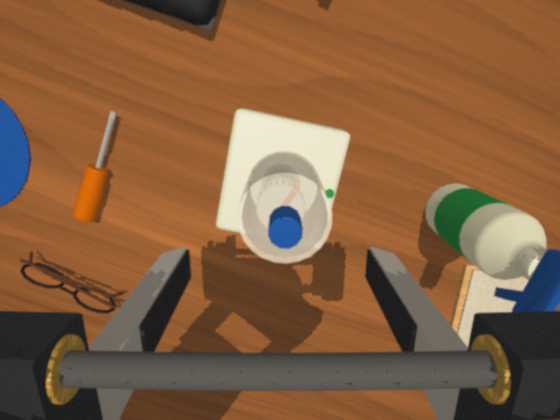

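The wrist view shows the knob at (285,228), with its top face near (285,217). The green dot is at (329,193) and the block is clear.

```bash
python3 - <<'E'
from h import *
z=load('w1');hsv=cv2.cvtColor(z['im'],cv2.COLOR_BGR2HSV)
m=cv2.inRange(hsv,(100,120,40),(130,255,255));k=np.zeros_like(m);k[190:260,260:320]=m[190:260,260:320]
ys,xs=np.nonzero(k);print(xs.min(),xs.max(),ys.min(),ys.max())
P=bydepth(z,np.c_[xs,ys]);t=P[P[:,2]>.176];print(len(t),t.min(0),t.max(0),(t.min(0)+t.max(0))/2)
uv=np.c_[xs,ys][P[:,2]>.176];(c,r)=cv2.minEnclosingCircle(uv.astype(np.float32));print(c,r,onz(z,[c],.18))
g=cv2.inRange(hsv,(50,120,30),(85,255,255));g[:,:300]=0;g[:,360:]=0;ys,xs=np.nonzero(g);print(xs.mean(),ys.mean(),onz(z,[(xs.mean(),ys.mean())],.04))
E
```

```text
269 301 207 247
856 [ 0.5623397  -0.20984984  0.17601149] [ 0.58471116 -0.18769332  0.18263107] [ 0.57352543 -0.19877158  0.17932128]
(284.6239318847656, 230.95094299316406) 16.67165184020996 [[ 0.57417786 -0.19858932  0.18      ]]
329.52777777777777 193.02777777777777 [[ 0.58393042 -0.24699026  0.04      ]]
```

```bash
python3 -m crank '[[[0.0013,0,0.0018,0],[0.0013,0,0.0018,0],[0,0.013,0,0],[0,0.013,0,0],[0,0.013,0,0],[0,0.013,0,0],[0,0.013,0,0],[0,0.013,0,0],[0,0,0,0],[0,0,0,0]]]' 0 20; python3 -c "
from h import *
st()"
```

```text
time_s: 3.2
position: [0.5723, -0.1985, 0.1703]
tcp_rot: [0.125, -0.13, 0.698, -0.693]
contact_force: [0.4, -0.4, 0.8]
width: 0.0937
t 3.2 p [ 0.5723 -0.1985  0.1703] w 0.0937 F [ 0.4 -0.4  0.8] j [-0.395  0.48   1.415  0.003  1.257  0.811]
[[-0.935 -0.009  0.355]
 [-0.356  0.006 -0.935]
 [ 0.006 -1.    -0.009]]
```

```bash
python3 -m crank '[[[-0.0015,-0.004,0,0],[0,-0.004,0,0],[0,0,0,0],[0,0,0,0],[0,0,0,0],[0,0,0,0],[0,0,0,0],[0,0,0,0],[0,0,0,0],[0,0,0,0]]]' 0 20; python3 -c "
from h import *
st()"
```

```text
time_s: 4.2
position: [0.5747, -0.1982, 0.1814]
tcp_rot: [0.126, -0.129, 0.697, -0.693]
contact_force: [0.8, -0.5, -0.4]
width: 0.0941
t 4.2 p [ 0.5747 -0.1982  0.1814] w 0.0941 F [ 0.8 -0.5 -0.4] j [-0.393  0.473  1.399  0.003  1.276  0.813]
[[-0.935 -0.005  0.356]
 [-0.356  0.005 -0.935]
 [ 0.003 -1.    -0.006]]
```

```bash
python3 -m crank '[[[0,0.001,0,0],[0,0,0,0],[0,0,0,0],[0,0,0,0],[0,0,0,0],[0,0,0,0],[0,0,0,0],[0,0,0,0],[0,0,0,0],[0,0,0,0]]]' 1 25; python3 -c "
from h import *
st()"
```

```text
time_s: 5.2
position: [0.5746, -0.1982, 0.1802]
tcp_rot: [0.126, -0.129, 0.698, -0.693]
contact_force: [0.3, -0.7, -1.5]
width: 0.0235
t 5.2 p [ 0.5746 -0.1982  0.1802] w 0.0235 F [ 0.3 -0.7 -1.5] j [-0.393  0.474  1.401  0.003  1.274  0.813]
[[-0.935 -0.005  0.356]
 [-0.356  0.005 -0.935]
 [ 0.003 -1.    -0.007]]
```

```bash
python3 -m crank '[[[0,-0.007,0,0],[0,-0.014,0,0],[0,-0.014,0,0],[0,-0.014,0,0],[0,-0.014,0,0],[0,-0.014,0,0],[0,-0.014,0,0],[0,-0.014,0,0],[0,-0.007,0,0],[0,0,0,0]]]'; python3 -c "
from h import *
st()"
```

```text
time_s: 6.2
position: [0.5749, -0.1986, 0.3058]
tcp_rot: [0.128, -0.128, 0.697, -0.694]
contact_force: [0.6, 0.4, -1.6]
width: 0.0232
t 6.2 p [ 0.5749 -0.1986  0.3058] w 0.0232 F [ 0.6  0.4 -1.6] j [-0.394  0.393  1.224  0.003  1.526  0.813]
[[-0.935 -0.001  0.356]
 [-0.356  0.003 -0.935]
 [-0.    -1.    -0.003]]
```

```bash
python3 -m crank '[[[-0.002,0,-0.015,0],[-0.0035,0,-0.032,0],[-0.0035,0,-0.036,0],[-0.0035,0,-0.038,0],[-0.0035,0,-0.038,0],[-0.0035,0,-0.038,0],[-0.0035,0,-0.038,0],[-0.0035,0,-0.036,0],[-0.0035,0,-0.028,0],[-0.002,0,-0.014,0]]]'; python3 -c "
from h import *
st();snap('top','t1')"
```

```text
time_s: 7.2
position: [0.4832, 0.1221, 0.3008]
tcp_rot: [0.124, -0.131, 0.698, -0.693]
contact_force: [0.1, 0.2, -1.8]
width: 0.0237
t 7.2 p [0.4832 0.1221 0.3008] w 0.0237 F [ 0.1  0.2 -1.8] j [0.17  0.142 1.55  0.007 1.459 1.378]
[[-0.935 -0.011  0.354]
 [-0.354  0.006 -0.935]
 [ 0.008 -1.    -0.009]]
```

View pics/t1.png

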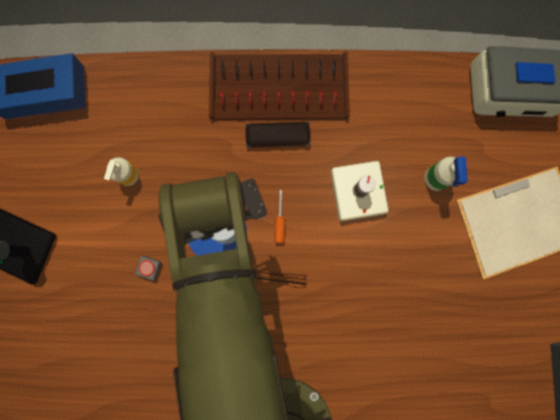

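The hood is off, and the cap with its red stripe is visible at about (367,184). Next I'll align over the mat.

```bash
python3 -m crank '[[[-0.003,0,-0.009,0],[-0.003,0,-0.009,0],[-0.002,0,-0.006,0],[0,0.006,0,0],[0,0.012,0,0],[0,0.015,0,0],[0,0.015,0,0],[0,0.015,0,0],[0,0.010,0,0],[0,0.003,0,0]]]'; python3 -c "
from h import *
st()"
```

```text
time_s: 8.25
position: [0.4791, 0.149, 0.2161]
tcp_rot: [0.122, -0.132, 0.698, -0.693]
contact_force: [-0.1, 0.5, -2.1]
width: 0.0236
t 8.25 p [0.4791 0.149  0.2161] w 0.0236 F [-0.1  0.5 -2.1] j [0.225 0.212 1.665 0.008 1.278 1.432]
[[-0.936 -0.015  0.353]
 [-0.353  0.005 -0.936]
 [ 0.013 -1.    -0.01 ]]
```

```bash
python3 -m crank '[[[-0.001,0.010,-0.002,0],[-0.001,0.012,-0.002,0],[0,0.012,0,0],[0,0.011,0,0],[0,0.007,0,0],[0,0.003,0,0],[0,0.001,0,0],[0,0,0,0],[0,0,0,0],[0,0,0,0]]]'; python3 -c "
from h import *
st();snap('wrist','w2')"
```

```text
time_s: 9.25
position: [0.4793, 0.1539, 0.1559]
tcp_rot: [0.122, -0.131, 0.698, -0.693]
contact_force: [-0.6, -0.1, -1.2]
width: 0.0237
t 9.25 p [0.4793 0.1539 0.1559] w 0.0237 F [-0.6 -0.1 -1.2] j [0.234 0.28  1.73  0.009 1.144 1.441]
[[-0.936 -0.014  0.352]
 [-0.352  0.005 -0.936]
 [ 0.011 -1.    -0.009]]
```

View pics/w2.png

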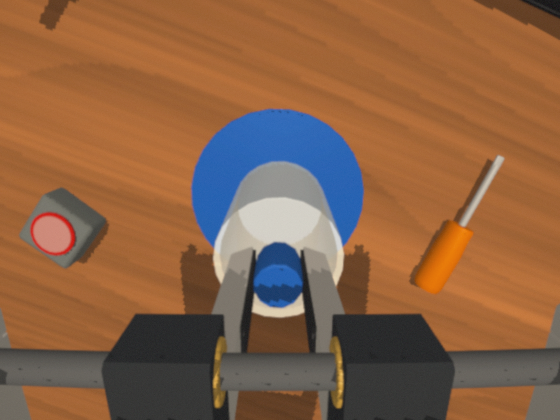

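The hood hangs upright over the mat. The mat spans columns 192–363 with its top edge at row 110, and the knob is at (278,275). I'll check the mat's centre from the visible rim.

```bash
python3 - <<'E'
from h import *
z=load('w2');hsv=cv2.cvtColor(z['im'],cv2.COLOR_BGR2HSV)
m=cv2.inRange(hsv,(105,180,80),(125,255,255));e=[]
for c in range(205,355,5):
    r=np.nonzero(m[:240,c])[0]
    if len(r): e.append((c,r[0]))
P=onz(z,e,.004)[:,:2];A=np.c_[2*P,np.ones(len(P))];x=np.linalg.lstsq(A,(P**2).sum(1),rcond=None)[0];print(x[:2],np.sqrt(x[2]+x[:2]@x[:2]))
E
python3 -m crank '[[[0,0.004,0,0],[0,0.003,0,0],[0,0.002,0,0],[0,0.001,0,0],[0,0,0,0],[0,0,0,0],[0,0,0,0],[0,0,0,0],[0,0,0,0],[0,0,0,0]]]'; python3 -c "
from h import *
st()"
```

```text
[0.47839249 0.15650896] 0.07340018663540995
time_s: 10.3
position: [0.4793, 0.154, 0.1455]
tcp_rot: [0.122, -0.131, 0.698, -0.693]
contact_force: [-0.3, -0.8, -1.8]
width: 0.0234
t 10.3 p [0.4793 0.154  0.1455] w 0.0234 F [-0.3 -0.8 -1.8] j [0.234 0.293 1.74  0.009 1.12  1.441]
[[-0.936 -0.013  0.352]
 [-0.352  0.005 -0.936]
 [ 0.01  -1.    -0.009]]
```

```bash
python3 -m crank '[[[0,0.001,0,0],[0,0.0005,0,0],[0,0.0005,0,0],[0,0,0,0],[0,0,0,0],[0,0,0,0],[0,0,0,0],[0,0,0,0],[0,0,0,0],[0,0,0,0]]]'; python3 -c "
from h import *
st()"
```

```text
time_s: 11.3
position: [0.4796, 0.1541, 0.1442]
tcp_rot: [0.123, -0.13, 0.698, -0.693]
contact_force: [-0.2, -0.7, -0.7]
width: 0.0233
t 11.3 p [0.4796 0.1541 0.1442] w 0.0233 F [-0.2 -0.7 -0.7] j [0.234 0.295 1.741 0.009 1.116 1.441]
[[-0.936 -0.012  0.352]
 [-0.352  0.005 -0.936]
 [ 0.009 -1.    -0.009]]
```

```bash
python3 -m crank '[[[0,0,0,0],[0,0,0,0],[0,0,0,0],[0,0,0,0],[0,0,0,0],[0,0,0,0],[0,-0.01,0,0],[0,-0.02,0,0],[0,-0.03,0,0],[0,-0.03,0,0]]]' 0 20; python3 -c "
from h import *
st();snap('wrist','w3')"
```

```text
time_s: 12.3
position: [0.4794, 0.1533, 0.2355]
tcp_rot: [0.121, -0.133, 0.698, -0.693]
contact_force: [0.3, -0.1, 0.3]
width: 0.0938
t 12.3 p [0.4794 0.1533 0.2355] w 0.0938 F [ 0.3 -0.1  0.3] j [0.233 0.2   1.634 0.008 1.324 1.441]
[[-0.936 -0.018  0.352]
 [-0.352  0.004 -0.936]
 [ 0.015 -1.    -0.01 ]]
```

View pics/w3.png

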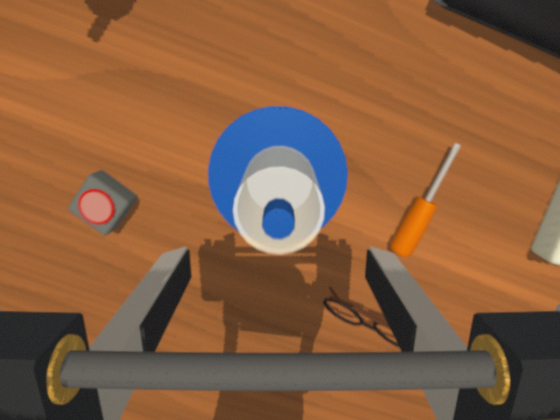

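The hood stands on the mat with its knob at (278,222), inside the blue disc. Next I go back to the cap.

```bash
python3 -m crank '[[[0.002,-0.002,0.016,0],[0.0035,0,0.034,0],[0.0035,0,0.038,0],[0.0035,0,0.040,0],[0.0035,0,0.040,0],[0.0035,0,0.040,0],[0.0035,0,0.040,0],[0.0035,0,0.036,0],[0.0035,0,0.028,0],[0.002,0,0.014,0]]]'; python3 -m crank '[[[0.001,0,0.010,0],[0.001,0,0.010,0],[0,0,0.003,0],[0,0,0,0],[0,0,0,0],[0,0,0,0],[0,0,0,0],[0,0,0,0],[0,0,0,0],[0,0,0,0]]]';python3 -c "
from h import *
st();snap('wrist','w4')"
```

```text
time_s: 13.35
position: [0.5696, -0.1733, 0.2499]
tcp_rot: [0.129, -0.128, 0.697, -0.693]
contact_force: [0.0, 0.4, 0.1]
width: 0.0942
time_s: 14.35
position: [0.5765, -0.1936, 0.251]
tcp_rot: [0.13, -0.128, 0.697, -0.693]
contact_force: [0.4, 0.0, 0.4]
width: 0.0942
t 14.35 p [ 0.5765 -0.1936  0.251 ] w 0.0942 F [0.4 0.  0.4] j [-0.387  0.418  1.315  0.006  1.41   0.815]
[[-0.933  0.002  0.359]
 [-0.359  0.006 -0.933]
 [-0.004 -1.    -0.005]]
```

View pics/w4.png

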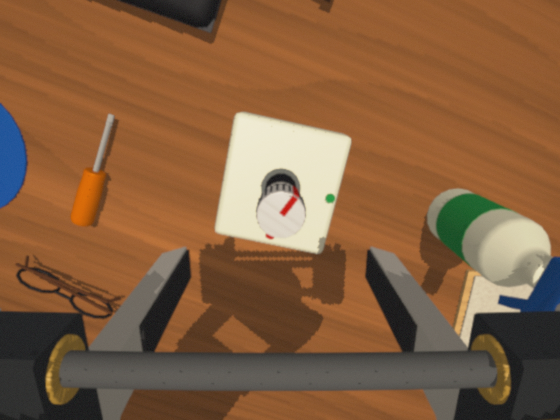

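The cap's top is at (280,212), and its red stripe runs toward (294,196). The green dot is at (330,198) and the red dot at (269,237). I'll measure the cap's centre, its turn and the dots.

```bash
cat > cap.py <<'E'
from h import *
import sys
def meas(f,box,ztop,gb,rb):
    z=load(f);im=z['im'];hsv=cv2.cvtColor(im,cv2.COLOR_BGR2HSV)
    red=cv2.inRange(hsv,(0,130,60),(8,255,255))|cv2.inRange(hsv,(172,130,60),(180,255,255))
    grn=cv2.inRange(hsv,(50,120,30),(85,255,255))
    def cen(m,b):
        ys,xs=np.nonzero(m[b[1]:b[3],b[0]:b[2]]);return (xs.mean()+b[0],ys.mean()+b[1])
    g=onz(z,[cen(grn,gb)],.04)[0,:2];r=onz(z,[cen(red,rb)],.04)[0,:2]
    x0,y0,x1,y1=box;yy,xx=np.mgrid[y0:y1,x0:x1];uv=np.c_[xx.ravel(),yy.ravel()]
    P=bydepth(z,uv);k=(abs(P[:,2]-ztop)<.004);T=P[k];u=uv[k]
    c,rad=cv2.minEnclosingCircle((T[:,:2]*1000).astype(np.float32));c=np.array(c)/1000
    s=red[u[:,1],u[:,0]]>0;S=T[s,:2].mean(0);d=S-c;ya=np.arctan2(*( -(r-g))[::-1])
    print('top',c,rad,'zmed',np.median(T[:,2]),'med',T.mean(0));print('g',g,'r',r,'centre dots from r,g w/ yaw .145', r+.052*np.array([np.cos(.145),np.sin(.145)]), g+.052*np.array([-np.sin(.145),np.cos(.145)]))
    st_=np.arctan2(d[1],d[0]); print('stripe len',np.linalg.norm(d),'turn',(st_-(.145+np.pi))%(2*np.pi))
E
python3 -c "
from cap import *
meas('w4',(250,180,310,250),.1385,(320,190,340,206),(262,234,276,243))"
```

```text
top [ 0.57665735 -0.19459923] 19.441396713256836 zmed 0.13890379183273127 med [ 0.57682401 -0.19439593  0.13884498]
g [ 0.58381973 -0.2465979 ] r [ 0.5214672  -0.20272125] centre dots from r,g w/ yaw .145 [ 0.57292151 -0.19520765] [ 0.57630612 -0.19514359]
stripe len 0.010018233706198521 turn 2.693439153715008
```

```bash
python3 -m crank '[[[0,0,0,-0.08],[0,0,0,-0.149],[0,0,0,-0.149],[0,0,0,-0.149],[0,0,0,-0.149],[0,0,0,-0.149],[0,0,0,-0.149],[0,0,0,-0.149],[0,0,0,-0.149],[0,0,0,-0.149]]]'; python3 -m crank '[[[0,0,0,-0.149],[0,0,0,-0.149],[0,0,0,-0.149],[0,0,0,-0.149],[0,0,0,-0.149],[0,0,0,-0.149],[0,0,0,-0.07],[0,0,0,0],[0,0,0,0],[0,0,0,0]]]';python3 -c "
from h import *
s,m=st();print(np.array([.5758,-.1955,.131])-s['position'],(np.array([.5758,-.1955,.131])-s['position'])@m)"
```

```text
time_s: 15.4
position: [0.5764, -0.1939, 0.2508]
tcp_rot: [0.557, -0.553, 0.44, -0.438]
contact_force: [0.1, 1.0, -0.1]
width: 0.0943
time_s: 16.4
position: [0.5763, -0.1942, 0.2507]
tcp_rot: [0.698, -0.693, 0.129, -0.129]
contact_force: [0.7, 0.6, -0.3]
width: 0.0941
t 16.4 p [ 0.5763 -0.1942  0.2507] w 0.0941 F [ 0.7  0.6 -0.3] j [-0.388  0.418  1.315  0.006  1.41  -1.594]
[[ 0.934  0.001  0.358]
 [-0.358  0.006  0.934]
 [-0.001 -1.     0.006]]
[-0.0004596  -0.00128008 -0.11968005] [ 0.00016531  0.11966874 -0.00212814]
```

```bash
python3 -m crank '[[[0,0.006,-0.001,0],[0,0.014,-0.0005,0],[0,0.014,0,0],[0,0.014,0,0],[0,0.014,0,0],[0,0.014,0,0],[0,0.014,0,0],[0,0.01,0,0],[0,0.004,0,0],[0,0,0,0]]]';python3 -c "
from h import *
s,m=st();print((np.array([.5758,-.1955,.134])-s['position'])@m)"
```

```text
time_s: 17.4
position: [0.5734, -0.1945, 0.1338]
tcp_rot: [0.698, -0.692, 0.133, -0.129]
contact_force: [1.0, -0.0, -0.5]
width: 0.0939
t 17.4 p [ 0.5734 -0.1945  0.1338] w 0.0939 F [ 1.  -0.  -0.5] j [-0.39   0.516  1.452  0.007  1.181 -1.591]
[[ 0.931 -0.004  0.364]
 [-0.364  0.009  0.931]
 [-0.007 -1.     0.006]]
[ 2.58280067e-03 -1.93267197e-04 -7.08602601e-05]
```

```bash
python3 -m crank '[[[0.002,0,0,0],[0,0,0,0],[0,0,0,0],[0,0,0,0],[0,0,0,0],[0,0,0,0],[0,0,0,0],[0,0,0,0],[0,0,0,0],[0,0,0,0]]]' 1 30;python3 -c "
from h import *
s,m=st();print((np.array([.5758,-.1955,.134])-s['position'])@m)"
```

```text
time_s: 18.4
position: [0.5766, -0.1948, 0.1362]
tcp_rot: [0.698, -0.692, 0.131, -0.13]
contact_force: [0.1, -0.5, -0.2]
width: 0.0377
t 18.4 p [ 0.5766 -0.1948  0.1362] w 0.0377 F [ 0.1 -0.5 -0.2] j [-0.389  0.518  1.443  0.008  1.184 -1.591]
[[ 0.932 -0.     0.364]
 [-0.364  0.008  0.932]
 [-0.003 -1.     0.008]]
[-0.00051883  0.00222193 -0.0009871 ]
```

```bash
python3 -m crank '[[[0,0.0001,0,0.06],[0,0.00014,0,0.12],[0,0.00014,0,0.149],[0,0.00014,0,0.149],[0,0.00014,0,0.149],[0,0.00014,0,0.149],[0,0.00014,0,0.149],[0,0.00014,0,0.149],[0,0.00014,0,0.149],[0,0.00014,0,0.12]]]';python3 -c "
from h import *
s,m=st();print(s['torque']);snap('wrist','w5')"
```

```text
time_s: 19.4
position: [0.5776, -0.1942, 0.135]
tcp_rot: [0.46, -0.455, 0.541, -0.537]
contact_force: [0.7, 0.9, 0.4]
width: 0.0373
t 19.4 p [ 0.5776 -0.1942  0.135 ] w 0.0373 F [0.7 0.9 0.4] j [-0.388  0.52   1.443  0.01   1.18  -0.228]
[[-0.163  0.002  0.987]
 [-0.987  0.009 -0.163]
 [-0.009 -1.     0.   ]]
[-0.02165228 -0.24131919  0.12923726]
```

View pics/w5.png

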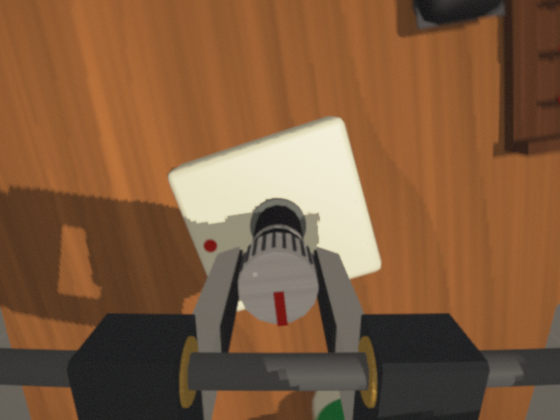

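The stripe now points to (281,310) and the red dot is at (210,246), so about 1.3 rad remains, which matches the arm's turn. I'll carry on to the stop.

```bash
python3 -m crank '[[[0,0.00014,0,0.12],[0,0.00014,0,0.149],[0,0.00014,0,0.149],[0,0.00014,0,0.149],[0,0.00014,0,0.149],[0,0.00014,0,0.149],[0,0.0001,0,0.12],[0,0.0001,0,0.10],[0,0.0001,0,0.08],[0,0,0,0.05]]]';python3 -c "
from h import *
s,m=st();print(s['torque'],s['effort'][5]);snap('wrist','w6')"
```

```text
time_s: 20.45
position: [0.5782, -0.1949, 0.1338]
tcp_rot: [0.062, -0.059, 0.707, -0.702]
contact_force: [0.6, -0.0, -0.1]
width: 0.0374
t 20.45 p [ 0.5782 -0.1949  0.1338] w 0.0374 F [ 0.6 -0.  -0.1] j [-0.389  0.521  1.444  0.009  1.176  1.007]
[[-0.985  0.004  0.171]
 [-0.171  0.008 -0.985]
 [-0.005 -1.    -0.007]]
[ 0.03480794 -0.15835441  0.09185259] -0.4561207350343466
```

View pics/w6.png

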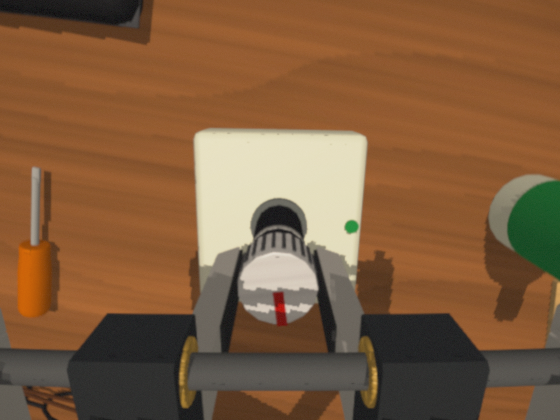

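The stripe is at (280,308) and the block's edges are nearly square to it, so about 0.1 rad is left. I'll push into the stop.

```bash
python3 -m crank '[[[0,0,0,0.06],[0,0,0,0.06],[0,0,0,0.06],[0,0,0,0.06],[0,0,0,0.06],[0,0,0,0.06],[0,0,0,0],[0,0,0,0],[0,0,0,0],[0,0,0,0]]]';python3 -c "
from h import *
s,m=st();print(s['torque'],s['effort'][5]);snap('wrist','w7')"
```

```text
time_s: 21.5
position: [0.5764, -0.1949, 0.1336]
tcp_rot: [-0.06, 0.058, 0.707, -0.702]
contact_force: [-1.2, 1.2, 1.0]
width: 0.0375
t 21.5 p [ 0.5764 -0.1949  0.1336] w 0.0375 F [-1.2  1.2  1. ] j [-0.389  0.521  1.445  0.006  1.18   1.347]
[[-0.986 -0.002 -0.166]
 [ 0.166  0.007 -0.986]
 [ 0.003 -1.    -0.007]]
[0.12165865 0.1727112  0.50240339] 0.525159202516079
```

View pics/w7.png

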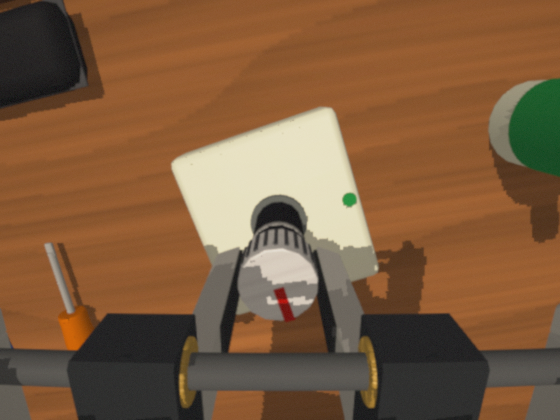

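The stripe has slipped relative to the fingers, now running to (289,318), and the reaction moment rose to 0.5 N m. So the cap is at its stop. I'll measure the stripe's angle to confirm.

```bash
cat >> cap.py <<'E'
def stripe(f,ztop,box=(240,282,325,330),yaw=.145):
    z=load(f);hsv=cv2.cvtColor(z['im'],cv2.COLOR_BGR2HSV)
    red=cv2.inRange(hsv,(0,120,50),(8,255,255))|cv2.inRange(hsv,(172,120,50),(180,255,255))
    k=np.zeros_like(red);k[box[1]:box[3],box[0]:box[2]]=red[box[1]:box[3],box[0]:box[2]]
    ys,xs=np.nonzero(k);P=onz(z,np.c_[xs,ys],ztop)[:,:2]
    v=cv2.fitLine((P*1000).astype(np.float32),cv2.DIST_L2,0,.01,.01).ravel()[:2]
    d=P.mean(0)-np.array([.5763,-.195])
    if v@d<0:v=-v
    f2=lambda d:(np.arctan2(d[1],d[0])-yaw-np.pi+np.pi)%(2*np.pi)-np.pi
    print(f,len(P),'mean',P.mean(0),'turn by line',f2(v),'by centroid',f2(d))
E
python3 -c "
from cap import *
stripe('w4',.139,(275,185,310,222));stripe('w5',.1375);stripe('w6',.1362);stripe('w7',.136)"
```

```text
w4 170 mean [ 0.58858726 -0.19767043] turn by line 2.8683293 by centroid 2.7825873628968942
w5 335 mean [ 0.57543864 -0.20506416] turn by line 1.3798277 by centroid 1.3404172923440782
w6 340 mean [ 0.56591859 -0.19763566] turn by line 0.14105844 by centroid 0.1036292203410909
w7 348 mean [ 0.56559076 -0.19619034] turn by line 0.010646343 by centroid -0.03430403935270476
```

The line fit gives a turn of 0.01 rad, so the cap is bottomed. Next is the quarter turn back.

```bash
python3 -m crank '[[[0,0,0,-0.06],[0,-0.0001,0,-0.12],[0,-0.00014,0,-0.149],[0,-0.00014,0,-0.149],[0,-0.00014,0,-0.149],[0,-0.00014,0,-0.149],[0,-0.00014,0,-0.149],[0,-0.00014,0,-0.149],[0,-0.0001,0,-0.10],[0,-0.0001,0,-0.05]]]';python3 -m crank '[[[0,0,0,-0.05],[0,0,0,0],[0,0,0,0],[0,0,0,0],[0,0,0,0],[0,0,0,0],[0,0,0,0],[0,0,0,0],[0,0,0,0],[0,0,0,0]]]';python3 -c "
from cap import *
s,m=st();print(s['torque'],s['effort'][5]);snap('wrist','w8');stripe('w8',.1375)"
```

```text
time_s: 22.55
position: [0.577, -0.1961, 0.1348]
tcp_rot: [0.365, -0.362, 0.609, -0.604]
contact_force: [-0.6, 0.5, -0.1]
width: 0.0375
time_s: 23.55
position: [0.577, -0.1961, 0.1349]
tcp_rot: [0.38, -0.376, 0.6, -0.595]
contact_force: [-0.9, 1.2, 0.2]
width: 0.0373
t 23.55 p [ 0.577  -0.1961  0.1349] w 0.0373 F [-0.9  1.2  0.2] j [-0.391  0.52   1.443  0.009  1.181  0.048]
[[-0.429  0.001  0.904]
 [-0.903  0.009 -0.429]
 [-0.008 -1.    -0.002]]
[0.10578973 0.12421333 0.06020401] 0.061148456297814846
w8 339 mean [ 0.57443582 -0.20488805] turn by line 1.2799971 by centroid 1.239454556496474
```

View pics/w8.png

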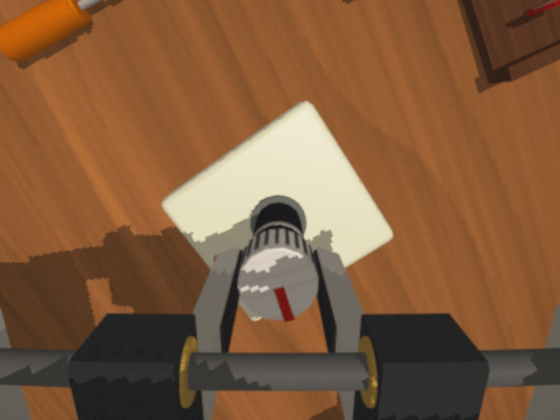

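The stripe at (285,304) reads about 1.28 rad, and the joint moved 1.30. I need about 0.28 more.

```bash
python3 -m crank '[[[0,-0.0001,0,-0.08],[0,-0.0001,0,-0.08],[0,0,0,-0.06],[0,0,0,-0.03],[0,0,0,0],[0,0,0,0],[0,0,0,0],[0,0,0,0],[0,0,0,0],[0,0,0,0]]]';python3 -c "
from cap import *
s,m=st();print(s['torque'],s['effort'][5],s['dq'][5]);snap('wrist','w9');stripe('w9',.1375);snap('top','t9');snap('scene','s9')"
```

```text
time_s: 24.6
position: [0.5772, -0.1962, 0.1351]
tcp_rot: [0.454, -0.449, 0.546, -0.543]
contact_force: [-0.5, 1.1, 1.2]
width: 0.0372
t 24.6 p [ 0.5772 -0.1962  0.1351] w 0.0372 F [-0.5  1.1  1.2] j [-0.391  0.52   1.443  0.009  1.18  -0.208]
[[-0.186  0.002  0.983]
 [-0.983  0.008 -0.186]
 [-0.009 -1.     0.001]]
[0.07408221 0.12778094 0.03002023] 0.06279537454247475 0.0013042312607298816
w9 341 mean [ 0.57699247 -0.20505939] turn by line 1.5297558 by centroid 1.494525933669081
```

View pics/s9.png

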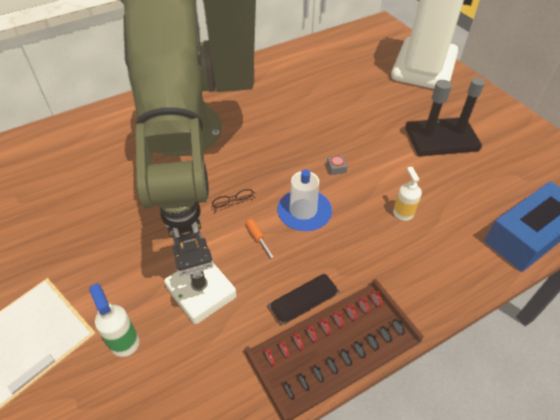

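View pics/w9.png

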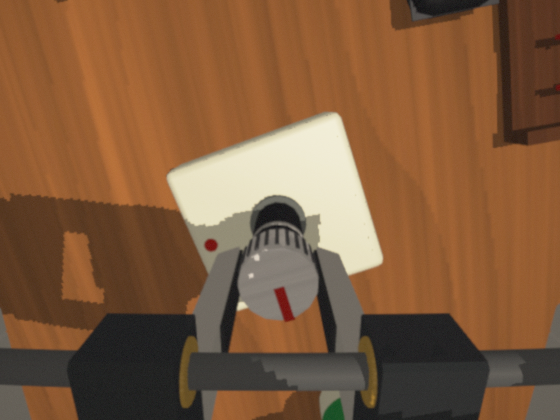

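View pics/t9.png

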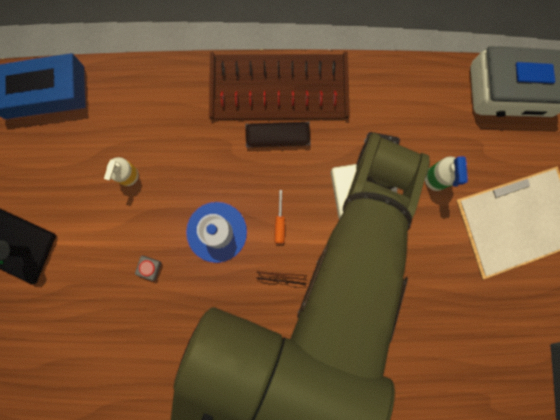

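The hood stands on the mat at (213,231) in the top view, and the bystanders are where they were. The cap reads 1.53 rad from the stripe and 1.555 rad from the joint, and it's still gripped. I'll hand it in.

```bash
python3 -c "
from bench import arm
print(arm.close_job())"
```

```text
the job is handed in; nothing more can be done
None
```

I stood the hood on the mat and let go of it. Then I screwed the cap down to its stop, backed it off a quarter turn, and handed the job in with the cap still gripped. It took about 24.8 s of the 58 s allowed, and no verdict is reported.

- **Hood:** it stands upright on the mat. I released it about 3 mm from the mat's measured centre, and the last pictures show it still there.
- **Bottoming out:** the reaction moment rose to about 0.5 N m and the fingers slipped on the cap. The stripe then read between -0.03 and 0.01 rad.
- **Quarter turn:** the stripe reads 1.53 rad from its line and 1.49 rad from its centroid. The wrist joint turned 1.555 rad. These differ by up to 0.06 rad, but all lie well inside 1.29 to 1.85.
- **Grip:** set to 30 N. The fingers stopped at 37 mm on the cap and the wrist was still. I didn't measure the finger force itself.
- **Rest of the desk:** by eye, the last top and scene views show all six bystanders where they started. I did not measure how far each might have moved.

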